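# Hang the two-jar carrier level at its balance point

### The arm

A 6-joint arm with a two-finger parallel gripper is mounted at the origin on a cart in front of the work surface, level with it; the furniture and walls round the work are solid. World frame = base frame: x ahead of the robot, y to its left, z up, the work surface at z = 0. Lengths are in m, angles in rad, forces in N, time in s.
With the tool pointing down it reaches from about 0.425 to 1.125 m from the base axis. Payload 14.9 kg.
Tool frame: the origin (TCP) lies at the very end of the fingers, on their centre line; the grasp point (between the pads) lies 19 mm behind it (env.hold_point_z is the distance from the TCP to the grasp point, in m); z points along the fingers, y is the line along which they close (so a half turn about z gives the same grasp; the last joint's range is limited). The gripper opens to 91 mm and grips with 3 to 60 N. Pads are 32 mm wide; open, the fingers measure 118 mm over their backs; the gripper's body (76 mm by 178 mm) begins 60 mm behind the grasp point.
Start: joints at [-1.201, 0.379, 1.734, -0, 1.028, -0.033], TCP at [0.274, -0.644, 0.214] pointing down, gripper open.
Joint ranges: [-2.77, 2.77], [-0.74, 2.19], [0, 2.66], [-1.06, 4.2], [0.31, 2.87], [-3.08, 3.08]. Speed limits (rad/s): [1.89, 1.89, 2.39, 3.14, 3.14, 3.14].

### API

Orientations are given as a unit quaternion [w, x, y, z].
In Python, from plant import env gives the robot as it stands. The module is installed in compiled form; this text tells all that it offers.
- The arm moves only by the shell command python3 -m handwheel 'ROWS' [FORCE]. ROWS is JSON, a list of rows, each an object of numbers: "gripper": the opening, from -1 (shut) to 1 (fully open); "tx", "ty", "tz": the shift along the tool's x, y, z in mm; "wx", "wy", "wz": the turn, a rotation vector about the tool's x, y, z in rad. A call has 1 to 20 rows; each row is the pose to reach, as a shift and turn from the pose commanded when the call began, along the tool's axes at that moment; what a row does not reach only later rows make up. A row lasts 1/12 s, in which the tool goes at most 41.7 mm and 7.16 degrees, less where a joint would pass 70% of its speed; a pose out of reach is approached as far as the arm can. A call with a gripper value outside its range is refused whole. The fingers move at their own pace and stop on an object; FORCE is the grip in N (left out, the last holds). Time passes only in rows, so rows that repeat a pose let the fingers close. It gives the time, the measured TCP pose, the force, the opening and the grip force at its end, in the units of the state.
- env.get_state(): the state, without advancing time (a new reading comes with each control period).
- env.read_camera(name): name is "scene" or "top" or "wrist"; returns (picture, depth): 480x640x3 uint8, red, green, blue; 480x640 float32, m along the optical axis (not along the pixel's ray), 0 where there is no reading.
- env.camera_info(name): a dict with "K" (3x3 intrinsics, pixels), "rvec" (rotation vector, rad) and "tvec" (3), from world to camera coordinates, as OpenCV has them. Camera axes: x right, y down, z forward; pixel columns grow to the right and rows downward; lengths in m; the calibration is good to about 2 mm. The wrist camera is an equidistant fisheye: a pixel r from the principal point sees the ray r / f radians off the axis. A picture is of the moment at which its call begins: read the wrist's pose just before it. camera_info takes no time and is no camera call; for the wrist camera it gives the pose at the moment of the call.
- env.job_done(): hands the job in; it is judged then, once.
The state is a dict: "clock": time; "q": joint angles; "qd": joint speeds; "joint_torque": joint torques, N m; "ee_pos": TCP position; "ee_rot": TCP orientation; "contact_force": force on the tool from outside, world axes, zero at the start; "ft_torque": the same for the moment, N m; "grip_width": finger opening in m; "gripper_force": force on a finger pad.
Only numpy, scipy, OpenCV 4.12 (cv2) and the standard library are available. Lean on these libraries where they do the work, as an engineer would, in place of code of your own. Each camera call takes 0.05 s, during which the arm holds its last target. There are 200 camera calls.

### The job

The spice carrier holds two jars that look alike but are filled very differently. By small trial lifts on its wooden bar find where the carrier balances, then hang the bar by that point in the short cradle on top of the stand, gently, so that the carrier hangs level and clear of the worktop by itself. Never let the carrier tip so far that the jars could spill, do not press hard on the stand, and leave the other things alone.

Things in the scene. Friction and masses are not known exactly. Their poses are not given: they have to be found in the camera images.
- carrier: spice carrier 290 x 57 x 148 mm (long along its y), loose, 0.4 to 0.7 kg with jars: a straight round wooden bar along y, joined by thin upright wires at its outer ends to two steel cups (55 mm diameter, 36 mm high, 4 mm floor) centred 110 mm to either side of the middle; open below the bar between the cups. Origin: underside, midway between the cups; z up. Centre of mass 60 to 90 mm below the bar
- bar_mid (a point): middle of the wooden bar (26 mm diameter), on its centre line, 135 mm above the carrier's underside; axes as the carrier's. The balance point lies 15 to 60 mm from here along the bar, to either side (either jar may be the heavy one). Held elsewhere, the carrier's weight pulls with a moment (weight x distance) to the heavy side and turns it in a loose grip
- jar_a: spice jar with screw cap, 45 mm diameter, 106 mm high, standing loosely in one of the carrier's cups; unknown filling. Origin: centre of its underside
- jar_b: the other spice jar, same size and look, in the other cup; unknown filling. Origin: centre of its underside
- stand: fixed hanging stand: round foot (100 mm diameter, 16 mm high), slim upright post (12 to 16 mm diameter), on top a V cradle 18 mm wide (its x) and only 18 mm long (its y), open at both ends. The groove runs along the stand's y; walls rise 5 mm at 30 degrees. Slimmer than the bar: fingers holding the bar can straddle it. Origin: centre of the foot's underside, z up
- cradle (a point): bottom of the V groove, mid-length, 150 mm above the worktop; the bar's centre line comes to lie 15 mm above it. The bar rests level only when its balance point is within about 9 mm of this point along the bar; axes as the stand's
- tomato_tin: bystander: food tin 75 mm diameter, 110 mm high; origin centre of underside
- lemon: bystander: lemon 78 x 55 x 56 mm; origin centre of underside
- garlic: bystander: garlic bulb 60 mm; origin centre of underside
- peeler: bystander: peeler 170 mm long lying near the front edge; origin centre of underside
- pepper_mill: bystander: pepper mill 58 mm diameter, 170 mm high; origin centre of underside
- tea_mug: bystander: dotted mug 92 x 127 x 93 mm; origin centre of underside
- candle: bystander: small candle 38 mm diameter, 15 mm high, on the left of the worktop; origin centre of underside. Left of it stands the tall cupboard (everything beyond y = 0.37 m and x = 0.33 m, up to about 0.43 m above the worktop): go round it
Not all that is in view belongs to the job. Leave any blue or green look-alike of the stand alone.

How it is judged:
By the outcome, as a careful person would: the job done as asked, in the order asked, and still so for the second after the job is handed in, with the robot touching nothing.
It also fails if it takes over 64 s, if anything falls off the work surface, if the arm or the gripper's body presses on something with over 40 N, if the wrist force passes 120 N, or if a joint passes its speed limit or range.

## Working session

There is one attempt and no reset: what is moved stays moved. The work goes in short steps, Python scripts to look and compute and a shell command to move; the robot and the scene stay as the last step left them, time stands still between calls to the robot, and variables do not carry over. Pictures are saved under pics/ and viewed, at most 10 in all, crops included, and the job is handed in when it is done.

```bash
mkdir -p pics
cat > h.py <<'E'
import numpy as np, cv2
from plant import env
def cam(n):
    i=env.camera_info(n); R=cv2.Rodrigues(np.array(i['rvec'],float))[0]; return np.array(i['K']),R,np.array(i['tvec'],float).ravel()
def dep_pts(n,depth):
    K,R,t=cam(n); v,u=np.mgrid[:480,:640]
    c=np.stack([(u-K[0,2])/K[0,0]*depth,(v-K[1,2])/K[1,1]*depth,depth],-1)
    return (c-t)@R
def grab(n):
    p,d=env.read_camera(n); np.savez(f'{n}.npz',p=p,d=d); cv2.imwrite(f'pics/{n}_{env.get_state()["clock"]:.2f}.png',p[...,::-1]); return p,d
E
python3 - <<'E'
from h import *
for n in ('scene','top'):
    p,d=grab(n); K,R,t=cam(n); print(n,K[0,0],K[0,2],K[1,2],-R.T@t,R[2])
s=env.get_state(); print({k:np.round(v,3) for k,v in s.items()},env.hold_point_z)
E
ls pics
```

```text
scene 532.949702462516 312.3340636345801 236.93288513424955 [0.02656207 0.61984579 1.09369971] [ 0.40788808 -0.53484693 -0.73997708]
top 466.79569962102596 317.265160586509 237.78811459805206 [ 0.35794433 -0.0867783   1.37908   ] [ 0.16940812 -0.01965841 -0.9853499 ]
{'clock': np.float64(0.1), 'q': array([-1.201,  0.379,  1.735,  0.   ,  1.029, -0.033]), 'qd': array([-0.001, -0.002, -0.002, -0.001,  0.   , -0.   ]), 'joint_torque': array([-0.0000e+00, -7.6505e+01, -4.3530e+01,  6.5000e-02,  4.0000e-02,
       -0.0000e+00]), 'ee_pos': array([ 0.274, -0.644,  0.213]), 'ee_rot': array([-0.  ,  0.98,  0.2 , -0.  ]), 'contact_force': array([-0.457, -0.074,  0.119]), 'ft_torque': array([0.008, 0.011, 0.007]), 'gripper_force': np.float64(0.0), 'grip_width': np.float64(0.091)} 0.0188
scene_0.05.png
top_0.10.png
```

View pics/scene_0.05.png

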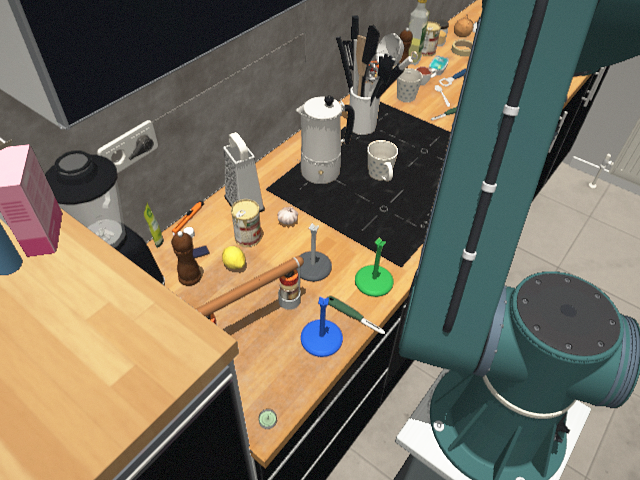

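View pics/top_0.10.png

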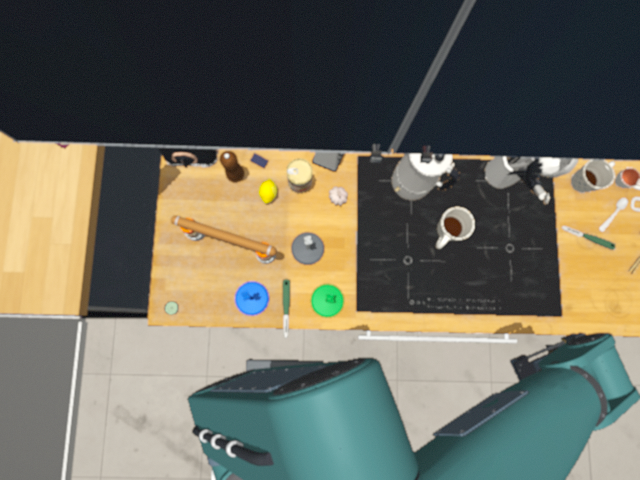

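The scene view shows the bar from about (205,310) to (298,262) and three stands: grey (315,262), green (375,280) and blue (322,338). In the top view the bar runs (178,221)–(272,251), and the stands are grey (308,247), blue (252,298) and green (327,300). Only the grey one is neither blue nor green, so it is the one meant. Next I'll measure it and crop it.

```bash
cat > m.py <<'E'
from h import *
def bar(P,m):
    q=P[m]; c=np.median(q,0); q=q[np.linalg.norm(q-c,axis=1)<.25]
    c=q.mean(0); a=np.linalg.svd(q-c,full_matrices=False)[2][0]; a*=np.sign(a[1]); s=(q-c)@a
    return len(q),c,a,np.percentile(s,[0.5,99.5]),q
for n in ('scene','top'):
    z=np.load(n+'.npz'); P=dep_pts(n,z['d']); hsv=cv2.cvtColor(z['p'],cv2.COLOR_RGB2HSV)
    print(n)
    inb=(z['d']>0)&(P[...,0]>.4)&(P[...,0]<.95)&(P[...,1]>-.2)&(P[...,1]<.36)
    wood=inb&(hsv[...,0]<20)&(hsv[...,1]>90)&(P[...,2]>.12)&(P[...,2]<.165)
    k,l,st,_=cv2.connectedComponentsWithStats(wood.astype(np.uint8)); wood=l==1+st[1:,4].argmax()
    N,c,a,e,q=bar(P,wood); print('bar',N,c.round(4),a.round(4),e.round(3),'top z',np.percentile(q[:,2],95).round(4),'ends',(c+a*e[0]).round(3),(c+a*e[1]).round(3),'mid',(c+a*e.mean()).round(4),'px',np.argwhere(wood)[[0,-1]].tolist())
    grey=inb&(hsv[...,1]<50)&(P[...,1]<.12)&(P[...,1]>-.06)&(P[...,0]<.75)
    f=grey&(P[...,2]>.008)&(P[...,2]<.026); t=grey&(P[...,2]>.135)&(P[...,2]<.17)
    for nm,m in (('foot',f),('top',t)):
        q=P[m]; 
        if len(q): print(nm,len(q),q.mean(0).round(4),q.min(0).round(3),q.max(0).round(3),'px',np.argwhere(m).mean(0).round(0))
E
python3 m.py
python3 - <<'E'
import cv2,numpy as np
a=cv2.imread('pics/scene_0.05.png')[210:320,190:400]; b=cv2.imread('pics/top_0.10.png')[200:320,160:360]
a=cv2.resize(a,(780,300)); b=cv2.resize(b,(500,300))
a=cv2.resize(cv2.imread('pics/scene_0.05.png')[215:315,270:400],(390,300)); b=cv2.resize(cv2.imread('pics/top_0.10.png')[215:315,230:360],(390,300))
cv2.imwrite('pics/crop1.png',np.hstack([a,b]))
E
```

```text
scene
bar 1247 [0.5688 0.1407 0.1433] [0.2876 0.9578 0.003 ] [-0.126  0.118] top z 0.1494 ends [0.533 0.02  0.143] [0.603 0.253 0.144] mid [0.5676 0.1367 0.1432] px [[257, 293], [315, 207]]
foot 225 [ 0.5567 -0.0109  0.0148] [ 0.414 -0.06   0.008] [0.75  0.062 0.026] px [283. 296.]
top 21 [0.5086 0.0248 0.1443] [ 0.405 -0.002  0.136] [0.542 0.069 0.152] px [269. 302.]
top
bar 900 [0.5719 0.1419 0.1453] [ 2.841e-01  9.588e-01 -2.000e-04] [-0.124  0.126] top z 0.1509 ends [0.537 0.023 0.145] [0.608 0.263 0.145] mid [0.5721 0.1426 0.1453] px [[216, 180], [253, 266]]
foot 139 [ 0.5541 -0.0403  0.0139] [ 0.435 -0.06   0.008] [0.6   0.102 0.025] px [250. 292.]
top 17 [0.5338 0.0182 0.1469] [0.526 0.014 0.141] [0.544 0.022 0.151] px [250. 268.]
```

View pics/crop1.png

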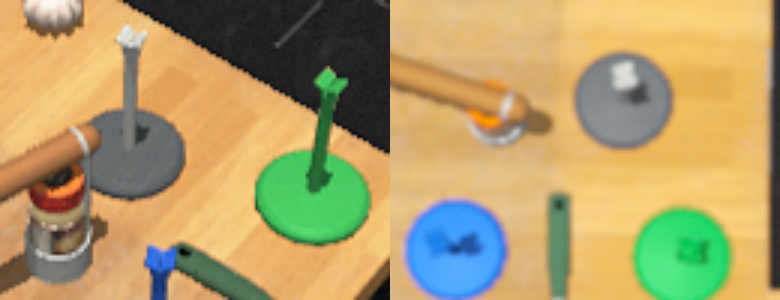

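The enlarged crop confirms it: the grey stand with the whitish V cradle has its post top at scene (313,228) and top (310,240). Now I'll measure the cradle, foot and bar from the two views.

```bash
cat >> h.py <<'E'
def ray(n,u,v):
    K,R,t=cam(n); return -R.T@t, R.T@np.array([(u-K[0,2])/K[0,0],(v-K[1,2])/K[1,1],1.])
def onz(n,u,v,z):
    o,d=ray(n,u,v); return o+d*(z-o[2])/d[2]
def cross(o1,d1,o2,d2):
    s=np.linalg.lstsq(np.stack([d1,-d2],1),o2-o1,rcond=None)[0]; a,b=o1+s[0]*d1,o2+s[1]*d2
    return (a+b)/2,np.linalg.norm(a-b)
E
python3 - <<'E'
from h import *
W={'scene':(290,345,220,285),'top':(288,328,230,266)}; C={}
for n,(a,b,c,d) in W.items():
    p=np.load(n+'.npz')['p']; hsv=cv2.cvtColor(p,cv2.COLOR_RGB2HSV); m=np.zeros((480,640),np.uint8); m[c:d,a:b]=1
    foot=((hsv[...,1]<70)&(hsv[...,2]>40)&(hsv[...,2]<150)&(m>0)).astype(np.uint8)
    tip=((hsv[...,1]<40)&(hsv[...,2]>190)&(m>0))
    cn=max(cv2.findContours(foot,0,1)[0],key=cv2.contourArea); (u,v),ax,_=cv2.fitEllipse(cv2.convexHull(cn)); 
    print(n,'foot px',u,v,ax,onz(n,u,v,.016).round(4))
    q=np.argwhere(tip)
    if n=='scene': q=q[q[:,0]<q[:,0].min()+6]
    C[n]=q.mean(0)[::-1]; print('tip',len(q),C[n],onz(n,*C[n],.153).round(4))
print(cross(*ray('scene',*C['scene']),*ray('top',*C['top'])))
E
```

```text
scene foot px 316.4218444824219 256.8276062011719 (34.223487854003906, 66.76688385009766) [ 0.5682 -0.1101  0.016 ]
tip 30 [312.83333333 226.46666667] [ 0.5654 -0.0878  0.153 ]
top foot px 307.3739318847656 248.140380859375 (30.988412857055664, 31.588045120239258) [ 0.5605 -0.0855  0.016 ]
tip 48 [307.72916667 239.72916667] [ 0.5628 -0.086   0.153 ]
(array([ 0.56290228, -0.08564761,  0.15622169]), np.float64(0.00138645193103126))
```

```bash
python3 -m handwheel '[{"gripper":1,"tz":-40},{"gripper":1,"tz":-80},{"gripper":1,"tz":-120},{"gripper":1,"tz":-160},{"gripper":1,"tz":-190}]'
```

```text
invalid input at $[0]: expected keys gripper, tx, ty, tz, wx, wy, wz
```

```bash
python3 -m handwheel '[{"gripper":1,"tx":0,"ty":0,"tz":-40,"wx":0,"wy":0,"wz":0},{"gripper":1,"tx":0,"ty":0,"tz":-80,"wx":0,"wy":0,"wz":0},{"gripper":1,"tx":0,"ty":0,"tz":-120,"wx":0,"wy":0,"wz":0},{"gripper":1,"tx":0,"ty":0,"tz":-160,"wx":0,"wy":0,"wz":0},{"gripper":1,"tx":0,"ty":0,"tz":-190,"wx":0,"wy":0,"wz":0}]'
cat >> h.py <<'E'
from scipy.spatial.transform import Rotation as Ro
def tool():
    s=env.get_state(); w=s['ee_rot']; return np.array(s['ee_pos']),Ro.from_quat([w[1],w[2],w[3],w[0]]).as_matrix(),s
def rel(pos,yaw_y=None):  # mm shift in tool axes, wz so that tool y points at world angle yaw_y (deg)
    p,R,s=tool(); print('pos',p.round(4),'shift',(R.T@(np.array(pos)-p)*1000).round(1))
    if yaw_y is not None:
        cur=np.degrees(np.arctan2(R[1,1],R[0,1])); print('cur y ang',cur.round(2),'wz',-np.radians((yaw_y-cur+180)%360-180).round(3))
E
python3 - <<'E'
from h import *
p,R,s=tool(); K,Rc,t=cam('wrist'); print(K, 'cam in tool',(R.T@(-Rc.T@t-p)).round(3),'axes\n',(Rc@R).round(2)); print(s['q'].round(3))
rel([.56,-.04,.40],-16.5)
E
```

```text
clock: 0.52
ee_pos: [0.2745, -0.6441, 0.4075]
ee_rot: [0.001, 0.98, 0.2, 0.0]
contact_force: [-0.5, 0.1, -0.4]
grip_width: 0.0915
gripper_force: 0.0
[[371.64829954   0.         320.1960136 ]
 [  0.         371.64829954 238.99264727]
 [  0.           0.           1.        ]] cam in tool [ 0.072 -0.    -0.172] axes
 [[ 0.    1.   -0.  ]
 [-0.97  0.   -0.26]
 [-0.26  0.    0.97]]
[-1.201  0.222  1.581  0.     1.337 -0.033]
pos [ 0.2745 -0.6441  0.4075] shift [ 499.5 -443.9    6.5]
cur y ang -66.92 wz -0.88
```

```bash
python3 -m handwheel '[{"gripper":1,"tx":15,"ty":-14,"tz":0,"wx":0,"wy":0,"wz":-0.03},{"gripper":1,"tx":40,"ty":-37,"tz":0,"wx":0,"wy":0,"wz":-0.08},{"gripper":1,"tx":70,"ty":-65,"tz":0,"wx":0,"wy":0,"wz":-0.13},{"gripper":1,"tx":100,"ty":-93,"tz":0,"wx":0,"wy":0,"wz":-0.18},{"gripper":1,"tx":130,"ty":-121,"tz":0,"wx":0,"wy":0,"wz":-0.23},{"gripper":1,"tx":160,"ty":-149,"tz":0,"wx":0,"wy":0,"wz":-0.28},{"gripper":1,"tx":190,"ty":-177,"tz":0,"wx":0,"wy":0,"wz":-0.33},{"gripper":1,"tx":220,"ty":-205,"tz":0,"wx":0,"wy":0,"wz":-0.38},{"gripper":1,"tx":250,"ty":-233,"tz":0,"wx":0,"wy":0,"wz":-0.43},{"gripper":1,"tx":280,"ty":-261,"tz":0,"wx":0,"wy":0,"wz":-0.48},{"gripper":1,"tx":310,"ty":-289,"tz":0,"wx":0,"wy":0,"wz":-0.53},{"gripper":1,"tx":340,"ty":-317,"tz":5,"wx":0,"wy":0,"wz":-0.58},{"gripper":1,"tx":370,"ty":-345,"tz":10,"wx":0,"wy":0,"wz":-0.64},{"gripper":1,"tx":400,"ty":-373,"tz":15,"wx":0,"wy":0,"wz":-0.7},{"gripper":1,"tx":430,"ty":-401,"tz":20,"wx":0,"wy":0,"wz":-0.76},{"gripper":1,"tx":460,"ty":-429,"tz":25,"wx":0,"wy":0,"wz":-0.82},{"gripper":1,"tx":490,"ty":-457,"tz":27,"wx":0,"wy":0,"wz":-0.86},{"gripper":1,"tx":508,"ty":-473,"tz":27,"wx":0,"wy":0,"wz":-0.88},{"gripper":1,"tx":515,"ty":-480,"tz":27,"wx":0,"wy":0,"wz":-0.88},{"gripper":1,"tx":515,"ty":-480,"tz":27,"wx":0,"wy":0,"wz":-0.88}]'
python3 - <<'E'
from h import *
p,R,s=tool(); g=cam('wrist'); im,d=env.read_camera('wrist'); np.savez('w1.npz',p=im,d=d,K=g[0],R=g[1],t=g[2]); cv2.imwrite('pics/w1.png',im[...,::-1])
print(p.round(4),s['q'].round(3),s['contact_force'].round(2),s['ft_torque'].round(3))
E
```

```text
clock: 2.18
ee_pos: [0.5603, 0.001, 0.3765]
ee_rot: [-0.0, 0.801, 0.599, -0.0]
contact_force: [0.3, -0.5, -0.6]
grip_width: 0.0911
gripper_force: 0.0
[0.5603 0.001  0.3765] [-0.04  -0.004  1.885  0.     1.262  0.246] [ 0.34 -0.51 -0.57] [-0.041 -0.043  0.06 ]
```

View pics/w1.png

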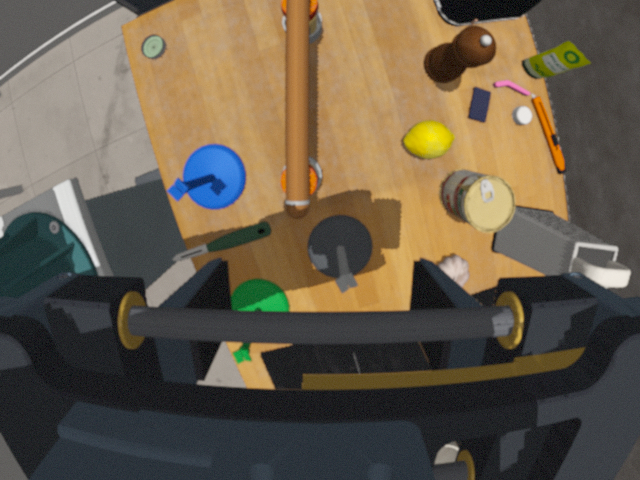

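The wrist view shows the bar from (297,0) to (297,205), and the grey stand with its foot at (340,245) and cradle at (345,283), seen slightly turned. I'll measure the cradle's yaw and the bar line from here.

```bash
cat >> h.py <<'E'
def wonz(w,uv,z):
    x=cv2.fisheye.undistortPoints(np.array(uv,float).reshape(-1,1,2),w['K'],np.zeros(4)).reshape(-1,2)
    d=np.c_[x,np.ones(len(x))]@w['R']; o=-w['R'].T@w['t']; z=np.broadcast_to(z,len(x)); return o+d*((z-o[2])/d[:,2])[:,None]
def wgrab(n):
    p,R,s=tool(); g=cam('wrist'); im,d=env.read_camera('wrist'); np.savez(n+'.npz',p=im,d=d,K=g[0],R=g[1],t=g[2]); cv2.imwrite(f'pics/{n}.png',im[...,::-1])
    return np.load(n+'.npz')
E
python3 - <<'E'
from h import *
w=np.load('w1.npz'); im=w['p']; hsv=cv2.cvtColor(im,cv2.COLOR_RGB2HSV)
sub=hsv[268:296,330:362]; print(sub[::3,::2,2]); print(sub[::3,::2,1])
# stand: cradle via bright/grey mask
m=np.zeros((480,640),np.uint8); m[272:295,333:360]=1
tip=((hsv[...,2]>95)&(hsv[...,1]<60)&(m>0)).astype(np.uint8)
q=np.argwhere(tip)[:,::-1]; X=wonz(w,q,.155); r=cv2.minAreaRect((X[:,:2]*1000).astype(np.float32)); print('cradle',r, X.mean(0))
# bar edges per row
b=((hsv[...,0]<16)&(hsv[...,1]>120)&(hsv[...,2]<190)).astype(np.uint8)
for v in range(20,200,20):
    row=np.where(b[v,270:330])[0]+270; print(v,row.min() if len(row) else None,row.max() if len(row) else None,im[v,278:320:6].tolist() if v==100 else '')
# depth-based
d=w['d']; print('depth at bar',d[100,297],d[60,297], 'cradle',d[280:287,340:352:4])
cv2.imwrite('pics/w1c.png',cv2.resize(im[255:305,310:375,::-1],None,fx=8,fy=8,interpolation=cv2.INTER_CUBIC))
E
```

```text
[[ 55  49  54  56  57  84  85  85  85  78  55  57  55  56  52  56]
 [ 55  53  60  54  54  74  87  83  86  78  65  54  51  53  63  91]
 [ 45  46  56  54  61  77  89  93  94 101 104  81  79 105 140 152]
 [ 97  86  70  65  70  96 107 102 104 103 106 105 159 191 195 195]
 [130 141 144 103 106 108 104 108 101 104 104 105 116 174 195 198]
 [201 205 195 147 105 104 109 105 104 104 105 101 102 128 185 193]
 [198 203 200 193 138 108 105 107 112 134 119 116 134 160 188 195]
 [197 198 201 202 194 130 108 107 126 175 200 202 197 195 196 194]
 [194 198 202 202 198 184 145 170 194 199 203 206 200 192 195 195]
 [198 196 197 205 201 199 199 199 198 198 201 205 205 196 196 194]]
[[  5  16  14  18   9   3   6   3  12   7   5  22  14  23  10   5]
 [ 23  19  17   9  14   0   6   9   9   7  27   9  20  14  57 140]
 [ 17  11  18  38  25  13   9  11   5   5   7  13  90 155 168 174]
 [152 122  98  51  11   8   2   3   2   5   2  12 128 167 167 163]
 [165 168 142  25   7   5   5   7   8   0   5   7  31 139 173 164]
 [153 159 163  97   2   5   7   5   5  10   5   3   0  64 154 172]
 [161 158 167 157  85  12  
[... 206 characters left out ...]
0 155 156 153 158 157 167 163 176]]
cradle ((564.3720703125, -85.92510223388672), (18.918041229248047, 18.259214401245117), 10.093512535095215) [ 0.56443143 -0.08610808  0.155     ]
20 287 309 
40 286 320 
60 286 313 
80 286 314 
100 286 318 [[183, 145, 102], [168, 128, 77], [168, 114, 60], [185, 128, 69], [166, 114, 65], [104, 72, 45], [100, 75, 49]]
120 285 317 
140 285 318 
160 286 317 
180 286 317 
depth at bar 0.37454146 0.36311737 cradle [[0.42129496 0.4289641  0.42016706]
 [0.42061374 0.42243472 0.4200918 ]
 [0.42020318 0.42330045 0.42374048]
 [0.421601   0.42305824 0.42435   ]
 [0.4216474  0.42276275 0.        ]
 [0.42237595 0.4236786  0.43199614]
 [0.41977423 0.42330232 0.42599824]]
```

View pics/w1c.png

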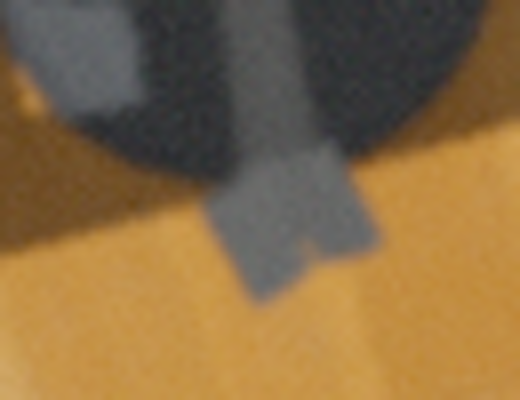

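The crop shows the cradle's V notch at its lower edge (308,245 in the crop), so the groove runs along the leaning side edges. That gives a world angle of about 100°, against about 73.5° for the bar. Next I'll refine the bar line and see how far to go to the point above its middle.

Run:
```python
from h import *
w=np.load('w1.npz'); im=w['p']; d=w['d']
print(im[100,280:325:3].tolist()); print(d[100,280:325:3].round(3)); print(im[195:222:3,297].tolist())
# depth points of bar (fisheye): depth along optical axis
v,u=np.mgrid[0:240,270:330]; x=cv2.fisheye.undistortPoints(np.stack([u,v],-1).reshape(-1,1,2).astype(float),w['K'],np.zeros(4)).reshape(-1,2)
P=(np.c_[x,np.ones(len(x))]*d[0:240,270:330].reshape(-1,1)-w['t'])@w['R']
q=P[(P[:,2]>.125)&(P[:,2]<.165)&(P[:,1]>-.02)]; c=q.mean(0); a=np.linalg.svd(q-c,full_matrices=False)[2][0]; a*=np.sign(a[1]); s=(q-c)@a
print('wrist bar',len(q),c,a,np.degrees(np.arctan2(a[1],a[0])),'topz',np.percentile(q[:,2],[50,95]),'near end',c+a*np.percentile(s,.5), 'x at y=.1419',c[0]+(.1419-c[1])*a[0]/a[1])
t=np.load('top.npz'); P=dep_pts('top',t['d']); m=(P[...,2]>.122)&(P[...,2]<.165)&(abs(P[...,0]-.57)<.09)&(P[...,1]>-.03)&(P[...,1]<.35)&(t['d']>0)
q=P[m]; c=q.mean(0); a=np.linalg.svd(q-c,full_matrices=False)[2][0]; a*=np.sign(a[1]); s=(q-c)@a; e=np.percentile(s,[.3,99.7]); print('top bar',len(q),c,a,e,c+a*e.mean())
rel([.572,.1425,.25],-16.5)
```

```text
[[181, 142, 99], [180, 137, 83], [138, 94, 50], [166, 114, 62], [178, 126, 71], [187, 131, 71], [175, 120, 67], [171, 119, 62], [148, 101, 51], [125, 84, 49], [97, 74, 49], [95, 71, 48], [106, 78, 53], [174, 133, 89], [181, 142, 94]]
[0.513 0.512 0.381 0.    0.374 0.375 0.374 0.375 0.377 0.382 0.513 0.514
 0.512 0.513 0.512]
[[178, 123, 63], [177, 123, 64], [186, 171, 159], [194, 187, 181], [168, 116, 63], [112, 74, 41], [94, 63, 36], [87, 53, 32], [98, 73, 43]]
wrist bar 5082 [0.56700484 0.11471338 0.14640889] [2.83607404e-01 9.58940164e-01 7.76556896e-04] 73.52437051046618 topz [0.14727021 0.14973671] near end [5.33147216e-01 2.33166517e-04 1.46316178e-01] x at y=.1419 0.5750453076164432
top bar 1047 [0.57114323 0.13916428 0.14524999] [0.28491498 0.95855195 0.00127236] [-0.14523124  0.14855402] [0.57161659 0.1407568  0.14525211]
pos [ 5.599e-01 -3.000e-04  3.766e-01] shift [140.4 -28.8 126.6]
cur y ang -16.46 wz 0.001
```

```bash
python3 -m handwheel '[{"gripper":1,"tx":35,"ty":-7,"tz":10,"wx":0,"wy":0,"wz":0},{"gripper":1,"tx":70,"ty":-14,"tz":25,"wx":0,"wy":0,"wz":0},{"gripper":1,"tx":105,"ty":-21,"tz":45,"wx":0,"wy":0,"wz":0},{"gripper":1,"tx":130,"ty":-26,"tz":75,"wx":0,"wy":0,"wz":0},{"gripper":1,"tx":138,"ty":-27,"tz":110,"wx":0,"wy":0,"wz":0},{"gripper":1,"tx":138,"ty":-27,"tz":145,"wx":0,"wy":0,"wz":0},{"gripper":1,"tx":138,"ty":-27,"tz":175,"wx":0,"wy":0,"wz":0},{"gripper":1,"tx":138,"ty":-27,"tz":190,"wx":0,"wy":0,"wz":0},{"gripper":1,"tx":138,"ty":-27,"tz":190,"wx":0,"wy":0,"wz":0}]'
python3 - <<'E'
from h import *
w=wgrab('w2'); im=w['p']; d=w['d']; p,R,s=tool()
v,u=np.mgrid[0:480,0:640]; x=cv2.fisheye.undistortPoints(np.stack([u,v],-1).reshape(-1,1,2).astype(float),w['K'],np.zeros(4)).reshape(-1,2)
P=(np.c_[x,np.ones(len(x))]*d.reshape(-1,1)-w['t'])@w['R']
L=(P-p)@R
m=(P[:,2]>.128)&(P[:,2]<.165)&(abs(L[:,1])<.03)&(d.ravel()>0)&(L[:,0]>0.02)&(L[:,0]<.2)
q=P[m]; l=L[m]; print(p.round(4),len(q),'topz',np.percentile(q[:,2],[50,95]))
h=np.array([(np.percentile(l[(l[:,0]>a)&(l[:,0]<a+.01),1],2)+np.percentile(l[(l[:,0]>a)&(l[:,0]<a+.01),1],98))/2 for a in np.arange(.03,.17,.01)]); print('lateral of bar centre, tool y mm',(h*1000).round(1)); print('far end tool x',np.percentile(l[:,0],99.5))
print(s['ft_torque'].round(3),s['contact_force'].round(2))
E
```

```text
clock: 2.98
ee_pos: [0.5712, 0.1374, 0.1835]
ee_rot: [-0.001, 0.802, 0.598, -0.003]
contact_force: [-0.8, -0.5, -0.1]
grip_width: 0.0912
gripper_force: 0.0
[0.5725 0.1378 0.1858] 9702 topz [0.14739132 0.14960858]Traceback (most recent call last):
  File "<stdin>", line 8, in <module>
    return _quantile_unchecked(
        a, q, axis, out, overwrite_input, method, keepdims, weights)
    return _ureduce(a,
                    func=_quantile_ureduce_func,
    ...<5 lines>...
                    overwrite_input=overwrite_input,
                    method=method)
    r = func(a, **kwargs)
    result = _quantile(arr,
                       quantiles=q,
    ...<2 lines>...
                       out=out,
                       weights=wgt)
    slices_having_nans = np.isnan(arr[-1, ...])
                                  ~~~^^^^^^^^^
IndexError: index -1 is out of bounds for axis 0 with size 0
```

Run:
```python
from h import *
w=np.load('w2.npz'); d=w['d']; p,R,s=tool()
v,u=np.mgrid[0:480,0:640]; x=cv2.fisheye.undistortPoints(np.stack([u,v],-1).reshape(-1,1,2).astype(float),w['K'],np.zeros(4)).reshape(-1,2)
P=(np.c_[x,np.ones(len(x))]*d.reshape(-1,1)-w['t'])@w['R']; L=(P-p)@R
m=(P[:,2]>.135)&(P[:,2]<.165)&(abs(L[:,1])<.03)&(d.ravel()>0)&(L[:,0]>-.05)&(L[:,0]<.2)
l=L[m]; print(np.percentile(l[:,0],[.5,50,99.5]))
for a in np.arange(-.02,.16,.02):
    k=l[(l[:,0]>a)&(l[:,0]<a+.02),1]
    if len(k)>20: print(round(a,2),len(k),(np.percentile(k,[2,98])*1000).round(1))
rel([.573,.140,.116],-16.5); print(s['ft_torque'].round(3))
```

```text
[-0.02869808  0.06238357  0.14786564]
-0.02 1272 [-12.   12.9]
0.0 1390 [-11.7  13.4]
0.02 1495 [-11.6  13.1]
0.04 1559 [-11.9  13. ]
0.06 1558 [-11.3  12.7]
0.08 1586 [-11.8  12.7]
0.1 1539 [-11.8  12.7]
0.12 1476 [-11.9  12.7]
0.14 488 [-10.7  11.8]
pos [0.5725 0.1378 0.1858] shift [ 2.4  0.1 69.8]
cur y ang -16.6 wz -0.002
[-0.013 -0.067 -0.022]
```

The gripper is centred over the bar (+0.5 mm) and the middle is at tx of about +2.5. I'll descend and close at 30 N.

```bash
python3 -m handwheel '[{"gripper":1,"tx":2.5,"ty":0,"tz":25,"wx":0,"wy":0,"wz":0},{"gripper":1,"tx":2.5,"ty":0.5,"tz":50,"wx":0,"wy":0,"wz":0},{"gripper":1,"tx":2.5,"ty":0.5,"tz":65,"wx":0,"wy":0,"wz":0},{"gripper":1,"tx":2.5,"ty":0.5,"tz":70,"wx":0,"wy":0,"wz":0},{"gripper":1,"tx":2.5,"ty":0.5,"tz":70,"wx":0,"wy":0,"wz":0},{"gripper":-0.2,"tx":2.5,"ty":0.5,"tz":70,"wx":0,"wy":0,"wz":0},{"gripper":-0.35,"tx":2.5,"ty":0.5,"tz":70,"wx":0,"wy":0,"wz":0},{"gripper":-0.6,"tx":2.5,"ty":0.5,"tz":70,"wx":0,"wy":0,"wz":0},{"gripper":-1,"tx":2.5,"ty":0.5,"tz":70,"wx":0,"wy":0,"wz":0},{"gripper":-1,"tx":2.5,"ty":0.5,"tz":70,"wx":0,"wy":0,"wz":0},{"gripper":-1,"tx":2.5,"ty":0.5,"tz":70,"wx":0,"wy":0,"wz":0}]' 30
python3 - <<'E'
from h import *
p,R,s=tool(); print(s['ft_torque'].round(3),s['contact_force'].round(2),'tool',(R.T@s['ft_torque']).round(3))
E
```

```text
clock: 3.95
ee_pos: [0.5747, 0.1418, 0.1173]
ee_rot: [0.0, 0.801, 0.598, 0.0]
contact_force: [-0.6, -0.0, 0.5]
grip_width: 0.0538
gripper_force: 0.0
[ 0.046 -0.032  0.02 ] [-0.59 -0.03  0.55] tool [-0.018  0.053 -0.02 ]
```

Fingers are still closing, so I'll wait.

```bash
python3 -m handwheel '[{"gripper":-1,"tx":0,"ty":0,"tz":0,"wx":0,"wy":0,"wz":0},{"gripper":-1,"tx":0,"ty":0,"tz":0,"wx":0,"wy":0,"wz":0},{"gripper":-1,"tx":0,"ty":0,"tz":0,"wx":0,"wy":0,"wz":0},{"gripper":-1,"tx":0,"ty":0,"tz":0,"wx":0,"wy":0,"wz":0},{"gripper":-1,"tx":0,"ty":0,"tz":0,"wx":0,"wy":0,"wz":0},{"gripper":-1,"tx":0,"ty":0,"tz":0,"wx":0,"wy":0,"wz":0},{"gripper":-1,"tx":0,"ty":0,"tz":0,"wx":0,"wy":0,"wz":0},{"gripper":-1,"tx":0,"ty":0,"tz":0,"wx":0,"wy":0,"wz":0}]' 30
python3 - <<'E'
from h import *
p,R,s=tool(); print(s['ft_torque'].round(3),s['contact_force'].round(2),'tool',(R.T@s['ft_torque']).round(3))
E
python3 -m handwheel '[{"gripper":-1,"tx":0,"ty":0,"tz":-1,"wx":0,"wy":0,"wz":0},{"gripper":-1,"tx":0,"ty":0,"tz":-2,"wx":0,"wy":0,"wz":0},{"gripper":-1,"tx":0,"ty":0,"tz":-3,"wx":0,"wy":0,"wz":0},{"gripper":-1,"tx":0,"ty":0,"tz":-4,"wx":0,"wy":0,"wz":0},{"gripper":-1,"tx":0,"ty":0,"tz":-5,"wx":0,"wy":0,"wz":0},{"gripper":-1,"tx":0,"ty":0,"tz":-5,"wx":0,"wy":0,"wz":0},{"gripper":-1,"tx":0,"ty":0,"tz":-5,"wx":0,"wy":0,"wz":0},{"gripper":-1,"tx":0,"ty":0,"tz":-5,"wx":0,"wy":0,"wz":0}]' 30
python3 - <<'E'
from h import *
p,R,s=tool(); print(s['ft_torque'].round(3),s['contact_force'].round(2),'tool',(R.T@s['ft_torque']).round(3))
E
```

```text
clock: 4.62
ee_pos: [0.5746, 0.1417, 0.1169]
ee_rot: [0.0, 0.801, 0.598, 0.0]
contact_force: [0.9, -0.3, -0.4]
grip_width: 0.0253
gripper_force: 30.0
[-0.089 -0.261  0.016] [ 0.89 -0.35 -0.38] tool [-0.275 -0.011 -0.016]
clock: 5.28
ee_pos: [0.5745, 0.1417, 0.1219]
ee_rot: [-0.0, 0.801, 0.598, -0.0]
contact_force: [-0.1, 0.3, -5.8]
grip_width: 0.0253
gripper_force: 30.0
[ 0.198 -0.111 -0.014] [-0.1   0.32 -5.81] tool [-0.051  0.221  0.014]
```

The heavy side is toward tool −x (the right end, about 38 mm). I'll average the noisy force readings and check the bar's tilt.

```bash
cat >> h.py <<'E'
def look(n=6):
    A=[];T=[]
    for i in range(n):
        w=wgrab('wl'); p,R,s=tool(); A.append(np.r_[R.T@s['ft_torque'],R.T@s['contact_force']])
        d=w['d']; v,u=np.mgrid[0:480,0:640]; x=cv2.fisheye.undistortPoints(np.stack([u,v],-1).reshape(-1,1,2).astype(float),w['K'],np.zeros(4)).reshape(-1,2)
        L=((np.c_[x,np.ones(len(x))]*d.reshape(-1,1)-w['t'])@w['R']-p)@R
        m=(abs(L[:,1])<.005)&(d.ravel()>0)&(L[:,0]>.03)&(L[:,0]<.13)&(abs(L[:,2]+.03)<.04); l=L[m]
        f=np.polyfit(l[:,0],l[:,2],1); T.append([np.degrees(np.arctan(f[0])),np.polyval(f,0)*1000])
    A=np.array(A); m=A.mean(0); print('tau',m[:3].round(3),'F',m[3:].round(2),'sd',A.std(0).round(3),'x of cg mm',(-m[1]/m[5]*1000).round(1),'bar tilt deg (+ = camera side down)',np.mean(T,0).round(2),'clock',env.get_state()['clock'])
E
python3 -c "
from h import *
look(8)"
```

```text
tau [-0.084  0.283  0.012] F [-0.09 -0.34  5.71] sd [0.038 0.03  0.013 0.48  0.394 0.356] x of cg mm -49.6 bar tilt deg (+ = camera side down) [ -0.63 -31.83] clock 5.6833
```

```bash
python3 -m handwheel '[{"gripper":-1,"tx":0,"ty":0,"tz":1.5,"wx":0,"wy":0,"wz":0},{"gripper":-1,"tx":0,"ty":0,"tz":3,"wx":0,"wy":0,"wz":0},{"gripper":-1,"tx":0,"ty":0,"tz":4,"wx":0,"wy":0,"wz":0},{"gripper":-1,"tx":0,"ty":0,"tz":5,"wx":0,"wy":0,"wz":0},{"gripper":-1,"tx":0,"ty":0,"tz":5,"wx":0,"wy":0,"wz":0},{"gripper":-0.1,"tx":0,"ty":0,"tz":5,"wx":0,"wy":0,"wz":0},{"gripper":-0.1,"tx":0,"ty":0,"tz":5,"wx":0,"wy":0,"wz":0},{"gripper":-0.1,"tx":0,"ty":0,"tz":5,"wx":0,"wy":0,"wz":0}]' 30
python3 -c "
from h import *
look(5)"
```

```text
clock: 6.35
ee_pos: [0.5748, 0.1417, 0.1172]
ee_rot: [0.0, 0.801, 0.598, 0.0]
contact_force: [0.4, 0.1, -0.6]
grip_width: 0.0404
gripper_force: 0.0
tau [-0.084 -0.015 -0.012] F [-0.42 -0.07  0.15] sd [0.019 0.02  0.026 0.455 0.431 0.387] x of cg mm 101.0 bar tilt deg (+ = camera side down) [-3.000e-02 -3.162e+01] clock 6.6
```

```bash
python3 -m handwheel '[{"gripper":-0.1,"tx":-15,"ty":0,"tz":0,"wx":0,"wy":0,"wz":0},{"gripper":-0.1,"tx":-32,"ty":0,"tz":0,"wx":0,"wy":0,"wz":0},{"gripper":-0.1,"tx":-45,"ty":0,"tz":0,"wx":0,"wy":0,"wz":0},{"gripper":-0.1,"tx":-50,"ty":0,"tz":0,"wx":0,"wy":0,"wz":0},{"gripper":-0.1,"tx":-50,"ty":0,"tz":0,"wx":0,"wy":0,"wz":0},{"gripper":-1,"tx":-50,"ty":0,"tz":0,"wx":0,"wy":0,"wz":0},{"gripper":-1,"tx":-50,"ty":0,"tz":0,"wx":0,"wy":0,"wz":0},{"gripper":-1,"tx":-50,"ty":0,"tz":0,"wx":0,"wy":0,"wz":0},{"gripper":-1,"tx":-50,"ty":0,"tz":0,"wx":0,"wy":0,"wz":0},{"gripper":-1,"tx":-50,"ty":0,"tz":0,"wx":0,"wy":0,"wz":0},{"gripper":-1,"tx":-50,"ty":0,"tz":0,"wx":0,"wy":0,"wz":0}]' 10
python3 -m handwheel '[{"gripper":-1,"tx":0,"ty":0,"tz":-1,"wx":0,"wy":0,"wz":0},{"gripper":-1,"tx":0,"ty":0,"tz":-2,"wx":0,"wy":0,"wz":0},{"gripper":-1,"tx":0,"ty":0,"tz":-3,"wx":0,"wy":0,"wz":0},{"gripper":-1,"tx":0,"ty":0,"tz":-4,"wx":0,"wy":0,"wz":0},{"gripper":-1,"tx":0,"ty":0,"tz":-5,"wx":0,"wy":0,"wz":0},{"gripper":-1,"tx":0,"ty":0,"tz":-5,"wx":0,"wy":0,"wz":0},{"gripper":-1,"tx":0,"ty":0,"tz":-5,"wx":0,"wy":0,"wz":0},{"gripper":-1,"tx":0,"ty":0,"tz":-5,"wx":0,"wy":0,"wz":0}]' 10
python3 -c "
from h import *
look(14)"
```

```text
clock: 7.52
ee_pos: [0.5605, 0.0941, 0.117]
ee_rot: [0.0, 0.801, 0.598, 0.0]
contact_force: [0.3, 3.5, 0.6]
grip_width: 0.0257
gripper_force: 10.0
clock: 8.18
ee_pos: [0.5603, 0.0937, 0.1219]
ee_rot: [-0.0, 0.801, 0.598, -0.0]
contact_force: [-0.7, -0.1, -5.2]
grip_width: 0.0258
gripper_force: 10.0
tau [-0.076 -0.025  0.001] F [-0.03 -0.01  5.75] sd [0.03  0.028 0.036 0.503 0.604 0.546] x of cg mm 4.3 bar tilt deg (+ = camera side down) [  0.1  -31.74] clock 8.8833
```

The carrier is level with almost no moment about 48–50 mm right of the middle, so that is the balance point. Next: firmer grip, a smooth lift, then to a viewing spot beside the stand, turned to the groove angle.

```bash
python3 -m handwheel '[{"gripper":-1,"tx":0,"ty":0,"tz":0,"wx":0,"wy":0,"wz":0},{"gripper":-1,"tx":0,"ty":0,"tz":-2,"wx":0,"wy":0,"wz":0},{"gripper":-1,"tx":0,"ty":0,"tz":-7,"wx":0,"wy":0,"wz":0},{"gripper":-1,"tx":0,"ty":0,"tz":-15,"wx":0,"wy":0,"wz":0},{"gripper":-1,"tx":0,"ty":0,"tz":-27,"wx":0,"wy":0,"wz":0},{"gripper":-1,"tx":0,"ty":0,"tz":-42,"wx":0,"wy":0,"wz":0},{"gripper":-1,"tx":0,"ty":0,"tz":-60,"wx":0,"wy":0,"wz":0},{"gripper":-1,"tx":0,"ty":0,"tz":-79,"wx":0,"wy":0,"wz":0},{"gripper":-1,"tx":0,"ty":0,"tz":-98,"wx":0,"wy":0,"wz":0},{"gripper":-1,"tx":0,"ty":0,"tz":-117,"wx":0,"wy":0,"wz":0},{"gripper":-1,"tx":0,"ty":0,"tz":-135,"wx":0,"wy":0,"wz":0},{"gripper":-1,"tx":0,"ty":0,"tz":-150,"wx":0,"wy":0,"wz":0},{"gripper":-1,"tx":0,"ty":0,"tz":-162,"wx":0,"wy":0,"wz":0},{"gripper":-1,"tx":0,"ty":0,"tz":-170,"wx":0,"wy":0,"wz":0},{"gripper":-1,"tx":0,"ty":0,"tz":-175,"wx":0,"wy":0,"wz":0},{"gripper":-1,"tx":0,"ty":0,"tz":-178,"wx":0,"wy":0,"wz":0},{"gripper":-1,"tx":0,"ty":0,"tz":-178,"wx":0,"wy":0,"wz":0}]' 30
python3 -m handwheel '[{"gripper":-1,"tx":-2,"ty":0,"tz":0,"wx":0,"wy":0,"wz":-0.006},{"gripper":-1,"tx":-6,"ty":-1,"tz":0,"wx":0,"wy":0,"wz":-0.02},{"gripper":-1,"tx":-13,"ty":-2,"tz":0,"wx":0,"wy":0,"wz":-0.04},{"gripper":-1,"tx":-23,"ty":-3,"tz":0,"wx":0,"wy":0,"wz":-0.07},{"gripper":-1,"tx":-35,"ty":-4,"tz":0,"wx":0,"wy":0,"wz":-0.105},{"gripper":-1,"tx":-49,"ty":-5,"tz":0,"wx":0,"wy":0,"wz":-0.145},{"gripper":-1,"tx":-64,"ty":-7,"tz":0,"wx":0,"wy":0,"wz":-0.185},{"gripper":-1,"tx":-79,"ty":-8,"tz":0,"wx":0,"wy":0,"wz":-0.225},{"gripper":-1,"tx":-94,"ty":-10,"tz":0,"wx":0,"wy":0,"wz":-0.265},{"gripper":-1,"tx":-109,"ty":-12,"tz":0,"wx":0,"wy":0,"wz":-0.305},{"gripper":-1,"tx":-123,"ty":-13,"tz":0,"wx":0,"wy":0,"wz":-0.345},{"gripper":-1,"tx":-136,"ty":-15,"tz":0,"wx":0,"wy":0,"wz":-0.38},{"gripper":-1,"tx":-147,"ty":-16,"tz":0,"wx":0,"wy":0,"wz":-0.415},{"gripper":-1,"tx":-155,"ty":-17,"tz":0,"wx":0,"wy":0,"wz":-0.44},{"gripper":-1,"tx":-160,"ty":-17,"tz":0,"wx":0,"wy":0,"wz":-0.455},{"gripper":-1,"tx":-163,"ty":-17.5,"tz":0,"wx":0,"wy":0,"wz":-0.4625},{"gripper":-1,"tx":-163,"ty":-17.5,"tz":0,"wx":0,"wy":0,"wz":-0.4625},{"gripper":-1,"tx":-163,"ty":-17.5,"tz":0,"wx":0,"wy":0,"wz":-0.4625}]' 30
python3 - <<'E'
from h import *
look(6)
w=wgrab('w3'); p,R,s=tool(); print(s['clock'],p.round(4)); rel([.5637,-.0859,.3],10.)
X=np.array([.5637,-.0859,.155]); c=w['R']@X+w['t']; uv,_=cv2.fisheye.projectPoints(c.reshape(1,1,3),np.zeros(3),np.zeros(3),w['K'],np.zeros(4)); print('expected px',uv.ravel())
E
```

```text
clock: 10.3
ee_pos: [0.5603, 0.0938, 0.3001]
ee_rot: [0.0, 0.801, 0.598, 0.0]
contact_force: [0.4, 0.4, -5.5]
grip_width: 0.0251
gripper_force: 30.0
clock: 11.8
ee_pos: [0.4972, -0.0575, 0.2998]
ee_rot: [-0.0, 0.643, 0.766, -0.0]
contact_force: [0.4, 0.1, -5.5]
grip_width: 0.0252
gripper_force: 30.0
tau [-0.096 -0.044  0.011] F [0.11 0.18 5.4 ] sd [0.023 0.037 0.019 0.194 0.399 0.239] x of cg mm 8.2 bar tilt deg (+ = camera side down) [  0.06 -31.72] clock 12.1
12.15 [ 0.4973 -0.0573  0.2999]
pos [ 0.4973 -0.0573  0.2999] shift [-39.7  60.4  -0.1]
cur y ang 10.01 wz 0.0
expected px [386.52770934 268.71825138]
```

View pics/w3.png

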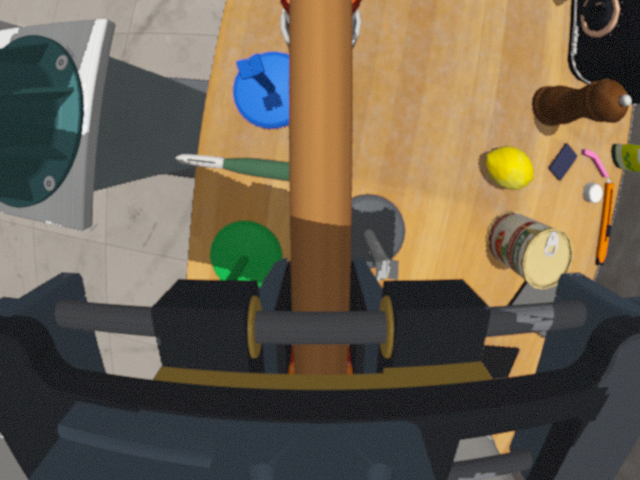

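The held bar is level at column 320. The grey cradle shows at (388,270) beside the bar, about 1 px from where I predicted it. Now I'll measure its position and yaw.

Run:
```python
from h import *
w=np.load('w3.npz'); im=w['p']; hsv=cv2.cvtColor(im,cv2.COLOR_RGB2HSV)
print(im[258:284:2,372:402:2].mean(-1).astype(int)); print(hsv[258:284:2,372:402:2,1])
q=[]
m=np.zeros((480,640),np.uint8); m[260:280,375:400]=1
t=((hsv[...,1]<60)&(hsv[...,2]>125)&(m>0)); q=np.argwhere(t)[:,::-1]
X=wonz(w,q,.155); print(len(q),q.mean(0),X.mean(0),cv2.minAreaRect((X[:,:2]*1000).astype(np.float32)))
cv2.imwrite('pics/w3c.png',cv2.resize(im[240:295,355:415,::-1],None,fx=9,fy=9,interpolation=cv2.INTER_CUBIC))
```

```text
[[ 52  72  83  87  89  92  89  95  88  69 104 145 154 153 155]
 [ 54  66  84  87  93 109 138 137 139 104 111 128 135 142 157]
 [ 77  63  93 101 103 139 185 160 164 124 113 108 111 129 155]
 [ 84  63  99 109 115 145 187 167 146 113 110 111 113 137 157]
 [ 92  84 100 110 117 175 189 163 166 127 111 112 110 141 159]
 [124 123 111 113 118 176 190 161 180 141 111 110 112 138 159]
 [134 141 113 118 152 181 188 164 175 123 111 116 112 142 157]
 [106 137 118 151 188 186 189 169 167 118 113 111 113 140 152]
 [ 73 117 116 156 189 187 188 173 149 113 112 109 112 141 159]
 [ 61  83 113 174 188 187 191 172 141 110 106 116 117 144 159]
 [ 56  60 114 186 161 153 162 157 134 128 125 119 119 144 157]
 [ 54  56  85 159 150 132 114 109 107 106 104  87  80  99 104]
 [ 50  51  59 107 138 130  50  34  38  34  34  25  21  25  24]]
[[ 19  10   9   9   3   0   8   3   8  25 131 151 155 156 157]
 [  5  18   9   6   0   5   2   0   4  10  66  99 117 141 150]
 [ 19  23   5   3   5   5   4   3   5   4   0   7   5 101 148]
 [ 20  15   8   5   7   7   3   2   2   4   9   2   7 104 152]
 [ 14  26  10   2   6   1   1   2   3   2   7   2   2 108 147]
 [131 140  48   4   6   4   3   5   1   2   5   5   4 116 147]
 [160 155  76   2   2   3   3   2   3   2   2   6   2 108 151]
 [134 155  67   5   1   3   3   5   2   4   7   9   4 113 160]
 [ 58 148  53   0   4   4   3  28   7   2   5   9  11 119 151]
 [ 39  71  11   3   3   3   3  43  12   5   2   4  15 119 147]
 [ 56  46   4   3   6  25  48 106 108  86  72  45  43 133 149]
 [ 72  58   6  44 104 142 148 157 151 153 137 109  81 141 157]
 [ 78  84  50 122 157 157 118  59  19  64   7  55  69  20  79]]
210 [384.73333333 269.93809524] [ 0.56233228 -0.08735266  0.155     ] ((563.8627319335938, -86.42732238769531), (19.641958236694336, 18.272506713867188), 13.00738525390625)
```

View pics/w3c.png

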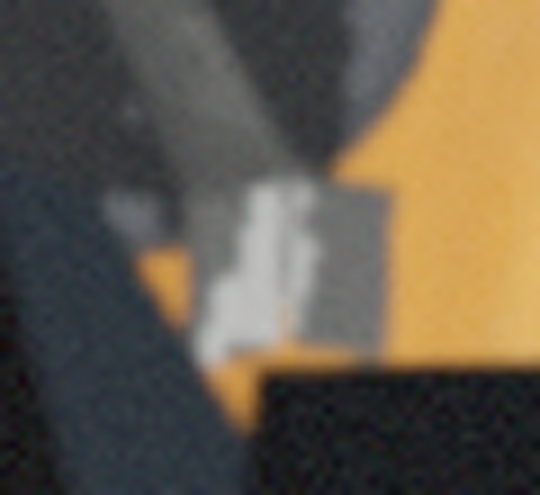

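The cradle is centred at (386.5,269.8), with the groove vertical in the picture. It's aligned with the bar and within 1 mm of my estimate. I'll move over it and come down to about 5 mm above contact.

```bash
python3 -m handwheel '[{"gripper":-1,"tx":-1,"ty":2,"tz":0,"wx":0,"wy":0,"wz":0},{"gripper":-1,"tx":-4,"ty":6,"tz":0,"wx":0,"wy":0,"wz":0},{"gripper":-1,"tx":-9,"ty":13,"tz":0,"wx":0,"wy":0,"wz":0},{"gripper":-1,"tx":-16,"ty":23,"tz":0,"wx":0,"wy":0,"wz":0},{"gripper":-1,"tx":-24,"ty":34,"tz":0,"wx":0,"wy":0,"wz":0},{"gripper":-1,"tx":-31,"ty":44,"tz":0,"wx":0,"wy":0,"wz":0},{"gripper":-1,"tx":-37,"ty":53,"tz":0,"wx":0,"wy":0,"wz":0},{"gripper":-1,"tx":-41,"ty":58,"tz":0,"wx":0,"wy":0,"wz":0},{"gripper":-1,"tx":-42,"ty":60.5,"tz":0,"wx":0,"wy":0,"wz":0},{"gripper":-1,"tx":-42,"ty":60.5,"tz":0,"wx":0,"wy":0,"wz":0},{"gripper":-1,"tx":-42,"ty":60.5,"tz":0,"wx":0,"wy":0,"wz":0}]' 30
python3 -c "
from h import *
rel([.5637,-.0859,.152],10.)"
```

```text
clock: 13.07
ee_pos: [0.5639, -0.0883, 0.2997]
ee_rot: [-0.0, 0.643, 0.766, -0.0]
contact_force: [0.3, 1.2, -5.4]
grip_width: 0.0255
gripper_force: 30.0
pos [ 0.5639 -0.0883  0.2997] shift [  2.4   0.3 147.7]
cur y ang 10.0 wz -0.0
```

```bash
python3 -m handwheel '[{"gripper":-1,"tx":0,"ty":0,"tz":2,"wx":0,"wy":0,"wz":0},{"gripper":-1,"tx":0,"ty":0,"tz":7,"wx":0,"wy":0,"wz":0},{"gripper":-1,"tx":0,"ty":0,"tz":15,"wx":0,"wy":0,"wz":0},{"gripper":-1,"tx":0,"ty":0,"tz":26,"wx":0,"wy":0,"wz":0},{"gripper":-1,"tx":0,"ty":0,"tz":39,"wx":0,"wy":0,"wz":0},{"gripper":-1,"tx":0,"ty":0,"tz":53,"wx":0,"wy":0,"wz":0},{"gripper":-1,"tx":0,"ty":0,"tz":67,"wx":0,"wy":0,"wz":0},{"gripper":-1,"tx":0,"ty":0,"tz":81,"wx":0,"wy":0,"wz":0},{"gripper":-1,"tx":0,"ty":0,"tz":94,"wx":0,"wy":0,"wz":0},{"gripper":-1,"tx":0,"ty":0,"tz":106,"wx":0,"wy":0,"wz":0},{"gripper":-1,"tx":0,"ty":0,"tz":117,"wx":0,"wy":0,"wz":0},{"gripper":-1,"tx":0,"ty":0,"tz":127,"wx":0,"wy":0,"wz":0},{"gripper":-1,"tx":0,"ty":0,"tz":135,"wx":0,"wy":0,"wz":0},{"gripper":-1,"tx":0,"ty":0,"tz":141,"wx":0,"wy":0,"wz":0},{"gripper":-1,"tx":0,"ty":0,"tz":145,"wx":0,"wy":0,"wz":0},{"gripper":-1,"tx":0,"ty":0,"tz":147,"wx":0,"wy":0,"wz":0},{"gripper":-1,"tx":0,"ty":0,"tz":147,"wx":0,"wy":0,"wz":0}]' 30
python3 -c "
from h import *
look(6)"
python3 -m handwheel '[{"gripper":-1,"tx":0,"ty":0,"tz":0.5,"wx":0,"wy":0,"wz":0},{"gripper":-1,"tx":0,"ty":0,"tz":1,"wx":0,"wy":0,"wz":0},{"gripper":-1,"tx":0,"ty":0,"tz":1.5,"wx":0,"wy":0,"wz":0},{"gripper":-1,"tx":0,"ty":0,"tz":2,"wx":0,"wy":0,"wz":0},{"gripper":-1,"tx":0,"ty":0,"tz":2.5,"wx":0,"wy":0,"wz":0},{"gripper":-1,"tx":0,"ty":0,"tz":3,"wx":0,"wy":0,"wz":0},{"gripper":-1,"tx":0,"ty":0,"tz":3,"wx":0,"wy":0,"wz":0},{"gripper":-1,"tx":0,"ty":0,"tz":3,"wx":0,"wy":0,"wz":0}]' 30
python3 -c "
from h import *
look(6)"
```

```text
clock: 14.48
ee_pos: [0.5641, -0.0884, 0.1528]
ee_rot: [-0.0, 0.643, 0.766, -0.0]
contact_force: [-0.1, 0.0, -5.3]
grip_width: 0.0251
gripper_force: 30.0
tau [-0.124 -0.047  0.001] F [-0.   -0.04  5.15] sd [0.045 0.02  0.026 0.581 0.308 0.263] x of cg mm 9.2 bar tilt deg (+ = camera side down) [  0.07 -31.67] clock 14.7833
clock: 15.45
ee_pos: [0.5641, -0.0884, 0.1499]
ee_rot: [-0.0, 0.643, 0.766, -0.0]
contact_force: [0.4, -0.6, -5.2]
grip_width: 0.0252
gripper_force: 30.0
tau [-0.102 -0.04  -0.007] F [-0.04 -0.02  5.74] sd [0.017 0.022 0.019 0.322 0.335 0.426] x of cg mm 6.9 bar tilt deg (+ = camera side down) [  0.06 -31.73] clock 15.75
```

```bash
python3 -m handwheel '[{"gripper":-1,"tx":-1,"ty":0,"tz":0,"wx":0,"wy":0,"wz":0},{"gripper":-1,"tx":-2,"ty":0,"tz":0,"wx":0,"wy":0,"wz":0},{"gripper":-1,"tx":-2,"ty":0,"tz":0.5,"wx":0,"wy":0,"wz":0},{"gripper":-1,"tx":-2,"ty":0,"tz":1,"wx":0,"wy":0,"wz":0},{"gripper":-1,"tx":-2,"ty":0,"tz":1.5,"wx":0,"wy":0,"wz":0},{"gripper":-1,"tx":-2,"ty":0,"tz":2,"wx":0,"wy":0,"wz":0},{"gripper":-1,"tx":-2,"ty":0,"tz":2,"wx":0,"wy":0,"wz":0},{"gripper":-1,"tx":-2,"ty":0,"tz":2,"wx":0,"wy":0,"wz":0}]' 30
python3 -c "
from h import *
look(4)"
python3 -m handwheel '[{"gripper":-1,"tx":0,"ty":0,"tz":0.3,"wx":0,"wy":0,"wz":0},{"gripper":-1,"tx":0,"ty":0,"tz":0.6,"wx":0,"wy":0,"wz":0},{"gripper":-1,"tx":0,"ty":0,"tz":1,"wx":0,"wy":0,"wz":0},{"gripper":-1,"tx":0,"ty":0,"tz":1,"wx":0,"wy":0,"wz":0}]' 30
python3 -c "
from h import *
look(4)"
```

```text
clock: 16.42
ee_pos: [0.5644, -0.0904, 0.1479]
ee_rot: [-0.0, 0.643, 0.766, -0.0]
contact_force: [1.2, -0.4, -6.0]
grip_width: 0.0256
gripper_force: 30.0
tau [-0.091 -0.039 -0.001] F [0.09 0.17 5.08] sd [0.046 0.011 0.02  0.317 0.1   0.758] x of cg mm 7.6 bar tilt deg (+ = camera side down) [  0.06 -31.72] clock 16.6167
clock: 16.95
ee_pos: [0.5648, -0.0904, 0.1472]
ee_rot: [0.0, 0.643, 0.766, 0.0]
contact_force: [1.0, 0.2, -2.5]
grip_width: 0.025
gripper_force: 30.0
tau [-0.322  0.003 -0.011] F [0.42 1.56 1.09] sd [0.058 0.025 0.039 0.563 0.357 0.82 ] x of cg mm -3.2 bar tilt deg (+ = camera side down) [  0.07 -31.76] clock 17.15
```

The cradle is taking the load. The slight sideways push (+1.6 N along tool y) says to move about 1 mm that way.

```bash
python3 -m handwheel '[{"gripper":-1,"tx":0,"ty":0.5,"tz":0,"wx":0,"wy":0,"wz":0},{"gripper":-1,"tx":0,"ty":1,"tz":0,"wx":0,"wy":0,"wz":0},{"gripper":-1,"tx":0,"ty":1,"tz":0.3,"wx":0,"wy":0,"wz":0},{"gripper":-1,"tx":0,"ty":1,"tz":0.3,"wx":0,"wy":0,"wz":0}]' 30
python3 -c "
from h import *
look(4)"
```

```text
clock: 17.48
ee_pos: [0.5653, -0.0903, 0.1469]
ee_rot: [-0.0, 0.643, 0.766, -0.0]
contact_force: [-4.4, -1.6, 5.4]
grip_width: 0.0255
gripper_force: 30.0
tau [ 0.656 -0.064 -0.01 ] F [ 0.12 -4.07 -5.78] sd [0.016 0.014 0.03  0.211 0.496 0.184] x of cg mm -11.2 bar tilt deg (+ = camera side down) [ -0.   -31.78] clock 17.6833
```

```bash
python3 -m handwheel '[{"gripper":-1,"tx":0,"ty":0,"tz":-0.3,"wx":0,"wy":0,"wz":0},{"gripper":-1,"tx":0,"ty":-0.6,"tz":-0.3,"wx":0,"wy":0,"wz":0},{"gripper":-1,"tx":0,"ty":-0.6,"tz":-0.3,"wx":0,"wy":0,"wz":0}]' 30
python3 -c "
from h import *
look(4)"
```

```text
clock: 17.93
ee_pos: [0.5652, -0.0903, 0.147]
ee_rot: [0.0, 0.643, 0.766, 0.0]
contact_force: [2.5, -0.7, -0.9]
grip_width: 0.0256
gripper_force: 30.0
tau [-0.558 -0.094 -0.018] F [-0.32  2.63  0.85] sd [0.064 0.034 0.023 0.661 0.634 0.439] x of cg mm 109.9 bar tilt deg (+ = camera side down) [  0.05 -31.75] clock 18.1333
```

Contact is gentle now. I'll loosen the grip in stages and watch the tilt.

```bash
python3 -m handwheel '[{"gripper":-1,"tx":0,"ty":0.3,"tz":0,"wx":0,"wy":0,"wz":0},{"gripper":-1,"tx":0,"ty":0.3,"tz":0,"wx":0,"wy":0,"wz":0},{"gripper":-1,"tx":0,"ty":0.3,"tz":0.2,"wx":0,"wy":0,"wz":0},{"gripper":-1,"tx":0,"ty":0.3,"tz":0.2,"wx":0,"wy":0,"wz":0}]' 4
python3 -c "
from h import *
look(6)"
python3 -m handwheel '[{"gripper":-0.40,"tx":0,"ty":0.3,"tz":0,"wx":0,"wy":0,"wz":0},{"gripper":-0.38,"tx":0,"ty":0.3,"tz":0,"wx":0,"wy":0,"wz":0},{"gripper":-0.36,"tx":0,"ty":0.3,"tz":0,"wx":0,"wy":0,"wz":0}]' 4
python3 -c "
from h import *
look(8)"
```

```text
clock: 18.47
ee_pos: [0.5652, -0.0903, 0.1469]
ee_rot: [0.0, 0.643, 0.766, 0.0]
contact_force: [-0.3, -0.0, 3.6]
grip_width: 0.026
gripper_force: 4.0
tau [-0.064 -0.061 -0.011] F [ 0.16  0.16 -4.6 ] sd [0.029 0.031 0.016 0.44  0.647 0.734] x of cg mm -13.4 bar tilt deg (+ = camera side down) [  0.05 -31.77] clock 18.7667
clock: 19.02
ee_pos: [0.5651, -0.0901, 0.1464]
ee_rot: [-0.0, 0.643, 0.766, -0.0]
contact_force: [-0.0, -0.1, 0.6]
grip_width: 0.0293
gripper_force: 0.0
tau [-0.093 -0.028  0.003] F [-0.12  0.25 -0.11] sd [0.023 0.024 0.027 0.506 0.116 0.409] x of cg mm -261.3 bar tilt deg (+ = camera side down) [  0.33 -32.16] clock 19.4167
```

The bar is free and lies level (0.3°). I'll check that it stays so, then open further.

```bash
python3 -m handwheel '[{"gripper":-0.3,"tx":0,"ty":0,"tz":0,"wx":0,"wy":0,"wz":0},{"gripper":-0.2,"tx":0,"ty":0,"tz":0,"wx":0,"wy":0,"wz":0},{"gripper":-0.1,"tx":0,"ty":0,"tz":0,"wx":0,"wy":0,"wz":0},{"gripper":0,"tx":0,"ty":0,"tz":0,"wx":0,"wy":0,"wz":0},{"gripper":0.1,"tx":0,"ty":0,"tz":0,"wx":0,"wy":0,"wz":0},{"gripper":0.2,"tx":0,"ty":0,"tz":0,"wx":0,"wy":0,"wz":0},{"gripper":0.2,"tx":0,"ty":0,"tz":0,"wx":0,"wy":0,"wz":0},{"gripper":0.2,"tx":0,"ty":0,"tz":0,"wx":0,"wy":0,"wz":0}]' 4
python3 -c "
from h import *
look(3);look(3);look(3)"
```

```text
clock: 20.08
ee_pos: [0.5654, -0.0902, 0.1467]
ee_rot: [-0.0, 0.643, 0.766, -0.0]
contact_force: [0.2, -0.5, -0.4]
grip_width: 0.0549
gripper_force: 0.0
tau [-0.087 -0.053 -0.031] F [-0.08 -0.21 -0.01] sd [0.042 0.03  0.01  0.149 0.149 0.363] x of cg mm -9250.9 bar tilt deg (+ = camera side down) [  0.33 -32.02] clock 20.2333
tau [-0.076 -0.022  0.004] F [ 0.15 -0.16  0.39] sd [0.033 0.016 0.013 0.6   0.437 0.429] x of cg mm 57.8 bar tilt deg (+ = camera side down) [  0.33 -32.03] clock 20.3833
tau [-0.106 -0.005  0.025] F [-0.09  0.04 -0.02] sd [0.015 0.009 0.017 0.564 0.411 0.157] x of cg mm -225.0 bar tilt deg (+ = camera side down) [  0.34 -32.07] clock 20.5333
```

Stable. Now I'll back straight up and take a last look.

```bash
python3 -m handwheel '[{"gripper":0.2,"tx":0,"ty":0,"tz":-5,"wx":0,"wy":0,"wz":0},{"gripper":0.2,"tx":0,"ty":0,"tz":-15,"wx":0,"wy":0,"wz":0},{"gripper":0.2,"tx":0,"ty":0,"tz":-30,"wx":0,"wy":0,"wz":0},{"gripper":0.2,"tx":0,"ty":0,"tz":-50,"wx":0,"wy":0,"wz":0},{"gripper":0.2,"tx":0,"ty":0,"tz":-75,"wx":0,"wy":0,"wz":0},{"gripper":0.2,"tx":0,"ty":0,"tz":-105,"wx":0,"wy":0,"wz":0},{"gripper":0.2,"tx":0,"ty":0,"tz":-130,"wx":0,"wy":0,"wz":0},{"gripper":0.2,"tx":0,"ty":0,"tz":-145,"wx":0,"wy":0,"wz":0},{"gripper":0.2,"tx":0,"ty":0,"tz":-150,"wx":0,"wy":0,"wz":0},{"gripper":0.2,"tx":0,"ty":0,"tz":-150,"wx":0,"wy":0,"wz":0},{"gripper":0.2,"tx":0,"ty":0,"tz":-150,"wx":0,"wy":0,"wz":0},{"gripper":0.2,"tx":0,"ty":0,"tz":-150,"wx":0,"wy":0,"wz":0}]'
python3 - <<'E'
from h import *
p,d=grab('scene'); cv2.imwrite('pics/final.png',cv2.resize(p[190:350,180:420,::-1],None,fx=3,fy=3))
P=dep_pts('scene',d); a=np.array([-.174,.985]); r=P[...,:2]-np.array([.564,-.086]); s=r@a; l=r@np.array([.985,.174])
m=(abs(l)<.013)&(P[...,2]>.165)&(P[...,2]<.2)&(s>-.1)&(s<.2)&(d>0); f=np.polyfit(s[m],P[...,2][m],1); print(m.sum(),s[m].min(),s[m].max(),'tilt',np.degrees(np.arctan(f[0])))
E
```

```text
clock: 21.53
ee_pos: [0.5648, -0.0901, 0.2955]
ee_rot: [-0.001, 0.643, 0.766, -0.0]
contact_force: [-0.1, -0.3, -0.6]
grip_width: 0.0549
gripper_force: 0.0
995 -0.09932351672810688 0.19229734390324113 tilt -0.3290867271193443
```

View pics/final.png

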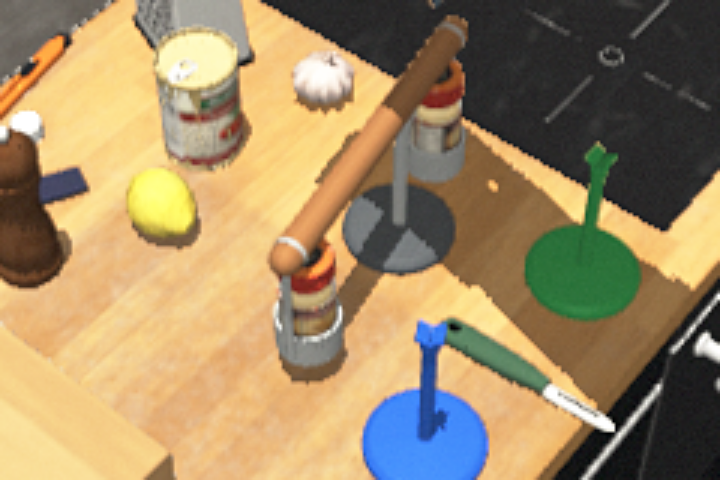

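The carrier hangs from the grey stand, with the bar from (285,258) to (455,28) in the crop. It is level to 0.33° and clear of the worktop, and the bystanders are undisturbed.

```bash
python3 -c "
from plant import env
print(env.job_done())"
```

```text
the job is handed in; nothing more can be done
None
```

The carrier hangs by its balance point, about 47 mm right of the bar's middle, in the grey stand's cradle; it is level to about 0.3° and clear of the worktop, the robot is touching nothing, and the job was handed in at about 22 s.

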